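# Stroke lifted pearl inlay flat in a lacquer tray

### The arm

A 7-joint arm with a two-finger parallel gripper is mounted at the origin on the work surface. World frame = base frame: x ahead of the robot, y to its left, z up, the work surface at z = 0. Lengths are in m, angles in rad, forces in N, time in s.
With the tool pointing down it reaches from about 0.4 to 0.875 m from the base axis. Payload 19.3 kg.
Tool frame: the origin (TCP) lies at the very end of the fingers, on their centre line; the grasp point (between the pads) lies 19 mm behind it; z points along the fingers, y is the line along which they close (so a half turn about z gives the same grasp; the last joint's range is limited). The gripper opens to 85 mm and grips with 20 to 120 N. Pads are 22 mm wide; open, the fingers measure 114 mm over their backs; the gripper's body (76 mm by 85 mm) begins 54 mm behind the grasp point. The pads swing forward as they close: fully open they stand 13 mm farther back than shut.
Start: joints at [-1.245, 0.521, -0.036, 1.599, 0.021, 1.021, -0.113], TCP at [0.241, 0.577, 0.231] pointing down, gripper open.
Joint ranges: [-2.91, 2.91], [-0.3, 2.13], [-1.5, 1.42], [0.17, 2.43], [-1.26, 4.41], [0.16, 1.93], [-2.52, 2.52]. Speed limits (rad/s): [1.89, 1.89, 2.39, 2.39, 3.01, 3.01, 3.01].

### API

Orientations are given as [roll, pitch, yaw] about the fixed x, y, z axes, in that order (R = Rz(yaw) Ry(pitch) Rx(roll)).
In Python, from workcell import monitor, optics, workorder gives the robot as it stands.
- The arm moves only by the tool apply_moves, never from a script. Its arguments are lists of equal length, an entry for each row: "linear": the shift along the tool's x, y, z each as a share of 0.1 m, from -1 to 1, a list of three; "delta_rot": the turn, a rotation vector about the tool's x, y, z each as a share of 120 degrees, from -1 to 1, a list of three. A call has exactly 5 rows; each row is the pose to reach, as a shift and turn from the pose commanded when the call began, along the tool's axes at that moment; what a row does not reach only later rows make up. A row lasts 1/12 s, in which the tool goes at most 41.7 mm and 7.16 degrees, less where a joint would pass 70% of its speed; a pose out of reach is approached as far as the arm can. A call with a number of a shift or a turn outside -1 to 1 is refused whole. A call with a gripper value outside its range is refused whole. "gripper" is the opening, from -1 (shut) to 1 (fully open), set as the call begins (left out, the last holds). The fingers move at their own pace and stop on an object; "force" is the grip in N (left out, the last holds). Time passes only in rows, so rows that repeat a pose let the fingers close, or fill a call up. It gives the time, the measured TCP pose, the force, the opening and the grip force at its end, in the units of the state.
- monitor.observe(): the state, without advancing time (a new reading comes with each control period).
- optics.grab_frame(name): name is "scene" or "side" or "wrist"; returns (picture, depth): 420x560x3 uint8, red, green, blue; 420x560 float32, m along the optical axis (not along the pixel's ray), 0 where there is no reading.
- optics.camera_info(name): a dict with "fx", "fy", "cx", "cy" (pixels), "rvec" (rotation vector, rad) and "tvec" (3), from world to camera coordinates, as OpenCV has them; the wrist camera has in their place "T_tool_cam" (4x4, takes a point from camera to tool coordinates, whose origin is the TCP and whose axes are the flange's). Camera axes: x right, y down, z forward; pixel columns grow to the right and rows downward; lengths in m; the calibration is good to about 2 mm. A picture is of the moment at which its call begins: read the wrist's pose just before it. camera_info takes no time and is no camera call.
- workorder.job_done(): hands the job in; it is judged then, once.
The state is a dict: "clock": time; "qpos": joint angles; "qd": joint speeds; "joint_efforts": joint torques, N m; "position": TCP position; "tool_rot": TCP orientation; "force": force on the tool from outside, world axes, zero at the start; "moment": the same for the moment, N m; "grip_width": finger opening in m; "finger_force": force on a finger pad.
Only numpy, scipy, OpenCV 4.12 (cv2) and the standard library are available. Lean on these libraries where they do the work, as an engineer would, in place of code of your own. Each camera call takes 0.05 s, during which the arm holds its last target. There are 200 camera calls.

### The job

First push the magnifier head aside so that no part of it is over the lacquer tray. Then take the burnisher from its stand and, with its tip, press the lifted pearl plaques of the curved strip flat in one slow, gentle, unbroken stroke (about 3 cm a second) from the end with the blue square to the other end, without touching the tray with the gripper. Put the burnisher back upright, fully down in its stand, and leave the magnifier aside and the other things undisturbed.

Things in the scene. Friction and masses are not known exactly. Their poses are not given: they have to be found in the camera images.
- tray: Red lacquer tray with a black rim, fixed to the table, 170 (x) x 280 (y) x 30 mm high, rim 6 mm thick. Origin: centre of its underside; floor 12 mm above it. A 24 mm high divider at y = +73 mm parts off a small side compartment; the inlay strip lies in the large one.
- burnisher: Burnishing stylus, 105 mm long, 60 g. Origin: the lowest point of its tip; z runs up the handle. Amber ball tip of radius 6 mm, 10 mm steel shaft, brass collar of diameter 34 mm from z = 40 to 45 mm, then a dark wooden handle 18 x 18 mm square (sides along its x and y) from z = 45 to 105 mm. It starts upright in the stand, the collar resting on the stand's top.
- stand: Wooden block 60 x 60 x 50 mm, fixed. Origin: centre of its underside. A round upright hole of diameter 22 mm, 42 mm deep, in the middle of the top holds the burnisher; when home the tip is 10 mm above the origin.
- magnifier (a point): Centre of the round white magnifier head: a disc of radius 60 mm, 20 mm thick, level, 147 mm above the table, with clear lens. It hangs at the end of a 16 mm wide, 12 mm thick level arm and starts over the tray. The arm turns about an upright axis with friction (about 2 N at the head) and stays where it is left.
- lamp_mid (a point): Point on the middle of the straight lamp arm, 180 mm from the magnifier centre; the upright axis of the arm lies as far again beyond it (360 mm from the magnifier centre, same height), at a 32 mm thick post, 160 mm high, on a round foot of radius 55 mm, beyond the tray on the left. The head swings away from the robot (+x) until 0.6 rad past the arm pointing along -y.
- seam0 (a point): Start of the inlay strip, the end beside the 12 mm blue square: hinge edge of plaque 0, on the middle line, at the height of the plaque's top face when flat (1 mm above the tray floor).
- seam3 (a point): Joint of the strip: hinge edge of plaque 3, on the middle line, at the height of the plaque's top face when flat (1 mm above the tray floor). Strip middle line, seam0 to seam7, in the tray frame (x, y, mm), straight between: (8.0, -118.0), (-11.1, -97.5), (-18.0, -70.4), (-8.4, -44.1), (12.6, -25.6), (26.0, -1.0), (23.3, 26.8), (6.3, 49.1).
- seam7 (a point): Far end of the strip: lifted edge of the last plaque, on the middle line, at the height of the plaque's top face when flat (1 mm above the tray floor).
- plaque0 (a joint): Lift angle of pearl plaque 0 (27 x 13 x 3 mm), in rad: 0 is flat, starts at 0.2 to 0.3 (5 to 8 mm up). Hinged at seam0, its edge towards seam1 sticks up; it stays where it is pressed (3 N near the hinge, 0.5 N at the edge).
- plaque1 (a joint): Lift angle of pearl plaque 1 (27 x 13 x 3 mm), in rad: 0 is flat, starts at 0.2 to 0.3 (5 to 8 mm up). Hinged at seam1, its edge towards seam2 sticks up; it stays where it is pressed (3 N near the hinge, 0.5 N at the edge).
- plaque2 (a joint): Lift angle of pearl plaque 2 (27 x 13 x 3 mm), in rad: 0 is flat, starts at 0.2 to 0.3 (5 to 8 mm up). Hinged at seam2, its edge towards seam3 sticks up; it stays where it is pressed (3 N near the hinge, 0.5 N at the edge).
- plaque3 (a joint): Lift angle of pearl plaque 3 (27 x 13 x 3 mm), in rad: 0 is flat, starts at 0.2 to 0.3 (5 to 8 mm up). Hinged at seam3, its edge towards seam4 sticks up; it stays where it is pressed (3 N near the hinge, 0.5 N at the edge).
- plaque4 (a joint): Lift angle of pearl plaque 4 (27 x 13 x 3 mm), in rad: 0 is flat, starts at 0.2 to 0.3 (5 to 8 mm up). Hinged at seam4, its edge towards seam5 sticks up; it stays where it is pressed (3 N near the hinge, 0.5 N at the edge).
- plaque5 (a joint): Lift angle of pearl plaque 5 (27 x 13 x 3 mm), in rad: 0 is flat, starts at 0.2 to 0.3 (5 to 8 mm up). Hinged at seam5, its edge towards seam6 sticks up; it stays where it is pressed (3 N near the hinge, 0.5 N at the edge).
- plaque6 (a joint): Lift angle of pearl plaque 6 (27 x 13 x 3 mm), in rad: 0 is flat, starts at 0.2 to 0.3 (5 to 8 mm up). Hinged at seam6, its edge towards seam7 sticks up; it stays where it is pressed (3 N near the hinge, 0.5 N at the edge).
- brush_pot: Blue ceramic pot of radius 32 mm with two brushes, 96 mm high. Origin: centre of its underside. A bystander: leave alone.
- jar: Amber jar, radius 29 mm, 75 mm high. Origin: centre of its underside. A bystander: leave alone.
- steel_weight: Steel weight, radius 19 mm, 40 mm high, in the side compartment of the tray. Origin: centre of its underside. A bystander: leave alone.
- brass_weight: Small brass weight, radius 12 mm, 28 mm high, standing in the large compartment beside the strip. Origin: centre of its underside. A bystander: leave alone.
- dish: White dish, radius 36 mm, 28 mm high. Origin: centre of its underside. A bystander: leave alone.
- spatula: Spatula 160 mm long, lying flat, to the left. Origin: on its handle side. A bystander: leave alone.
- tin: Green tin, radius 28 mm, 70 mm high. Origin: centre of its underside. A bystander: leave alone.
There are look-alikes about, which are no part of the job. What is shaped like the burnisher but green or turquoise is not meant.

How it is judged:
On the way, in this order (a step that is already met when the one before it is completed fails the run):
1. the magnifier head is pushed clear of the tray ((x of magnifier in the frame of tray above 0.145 m or x of magnifier in the frame of tray below -0.145 m or y of magnifier in the frame of tray above 0.2 m or y of magnifier in the frame of tray below -0.2 m)), for 0.2 s.
2. the burnisher is lifted out of its stand (z of burnisher in the frame of stand above 0.055 m), for 0.1 s.
3. plaque 0 is pressed flat (value of joint plaque0 below 0.1 rad), for 0.05 s.
4. plaque 1 is pressed flat (value of joint plaque1 below 0.1 rad), for 0.05 s.
5. plaque 2 is pressed flat (value of joint plaque2 below 0.1 rad), for 0.05 s.
6. plaque 3 is pressed flat (value of joint plaque3 below 0.1 rad), for 0.05 s.
7. plaque 4 is pressed flat (value of joint plaque4 below 0.1 rad), for 0.05 s.
8. plaque 5 is pressed flat (value of joint plaque5 below 0.1 rad), for 0.05 s.
9. plaque 6 is pressed flat (value of joint plaque6 below 0.1 rad), for 0.05 s.
At the end, for the whole second after the job is handed in: The magnifier head is wholly outside the tray's outline; all seven plaques are lifted less than 0.10 rad (about 2.8 mm); the burnisher is at rest in its stand, within 9 mm of the hole's middle, its tip less than 16 mm above the stand's underside, tilted less than 0.12 rad ((x of magnifier in the frame of tray above 0.145 m or x of magnifier in the frame of tray below -0.145 m or y of magnifier in the frame of tray above 0.2 m or y of magnifier in the frame of tray below -0.2 m) and value of joint each of plaque0, plaque1, plaque2, plaque3, plaque4, plaque5, plaque6 below 0.1 rad and horizontal distance between burnisher and stand below 0.009 m and z of burnisher in the frame of stand below 0.016 m and angle between burnisher's own z axis and vertical below 0.12 rad and linear speed of burnisher below 0.02 m/s); the robot touches nothing.
It fails at once if the burnisher is raised more than 12 mm off the tray floor between the first and the last plaque (value of joint plaque0 below 0.1 rad and not (value of joint plaque6 below 0.1 rad) and z of burnisher in the frame of tray above 0.024 m).
It fails at once if the burnisher moves faster than 0.12 m/s while it touches the tray or the inlay (contact force between burnisher and tray above 0.3 N and linear speed of burnisher above 0.12 m/s).
It fails at once if the burnisher presses on the tray or inlay with more than 30 N (contact force between burnisher and tray above 30 N).
It fails at once if the gripper or arm touches the tray or the inlay (contact force between any of the fingers, the arm and tray above 1 N).
It fails at once if a bystander is shifted by more than 25 mm or tipped over (distance of any of brush_pot, jar, steel_weight, brass_weight, dish, spatula, tin from where it was at the start of the episode above 0.025 m or angle between any of brush_pot, jar, steel_weight, brass_weight, dish, tin's own z axis and vertical above 0.5 rad).
It also fails if it takes over 72 s, if anything falls off the work surface, if the arm or the gripper's body presses on something with over 40 N, if the wrist force passes 120 N, or if a joint passes its speed limit or range.

## Working session

There is one attempt and no reset: what is moved stays moved. The work goes in short steps, Python scripts to look and compute and a tool call to move; the robot and the scene stay as the last step left them, time stands still between calls to the robot, and variables do not carry over. Pictures are saved under pics/ and viewed, at most 10 in all, crops included, and the job is handed in when it is done.

Besides the shell and the picture viewer there is one more tool, called after "Request:" as a command line: name --argument value ..., lists and objects as JSON in quotes. apply_moves: Moves the arm, as the interface text tells. Its arguments: {"type":"object","properties":{"linear":{"type":"array"},"delta_rot":{"type":"array"},"gripper":{"type":"number"},"force":{"type":"number"}},"required":["linear","delta_rot"]}

```bash
mkdir -p pics; cat > h.py <<'E'
import numpy as np, cv2
from scipy.spatial.transform import Rotation as R
from workcell import monitor, optics, workorder
def cam(name, st=None):
    c=optics.camera_info(name); K=np.array([[c['fx'],0,c['cx']],[0,c['fy'],c['cy']],[0,0,1]])
    if 'rvec' in c:
        Rm=cv2.Rodrigues(np.array(c['rvec'],float))[0]; return K,Rm.T,-Rm.T@np.array(c['tvec'],float).ravel()
    T=np.array(c['T_tool_cam']); Rt=R.from_euler('xyz',st['tool_rot']).as_matrix()
    return K,Rt@T[:3,:3],Rt@T[:3,3]+np.array(st['position'])
def ray(C,u,v):
    K,Rw,o=C; d=Rw@np.linalg.inv(K)@np.array([u,v,1.]); return o,d
def onz(C,u,v,z):
    o,d=ray(C,u,v); return o+d*(z-o[2])/d[2]
def proj(C,p):
    K,Rw,o=C; q=K@(Rw.T@(np.array(p)-o)); return q[:2]/q[2]
def cloud(C,dep):
    K,Rw,o=C; v,u=np.mgrid[:dep.shape[0],:dep.shape[1]]
    q=np.stack([(u-K[0,2])/K[0,0]*dep,(v-K[1,2])/K[1,1]*dep,dep],-1); return q@Rw.T+o
E
python3 - <<'E'
from h import *
st=monitor.observe(); print(st)
for n in ['scene','side','wrist']:
    st=monitor.observe(); p,d=optics.grab_frame(n); np.savez(n+'0.npz',p=p,d=d,pos=st['position'],rot=st['tool_rot'])
    cv2.imwrite(f'pics/{n}0.png',p[:,:,::-1]); C=cam(n,st); print(n,C[2],C[1][:,2],C[0][0,0],(d>0).mean())
E
```

```text
{'clock': 0.0, 'qpos': array([-1.24519688,  0.52199078, -0.03633059,  1.5999759 ,  0.02122626,
        1.02114491, -0.11277824]), 'qd': array([-0.00089808, -0.00135585, -0.00064217, -0.00060911, -0.00070072,
        0.00010359, -0.00094753]), 'joint_efforts': array([-3.57383260e-04, -9.27084732e+01,  1.98006526e+00, -3.69927621e+01,
        1.78903830e-02,  8.42278154e-03,  1.19026681e-04]), 'position': array([0.24087647, 0.57635478, 0.23075169]), 'tool_rot': array([-3.14046412e+00,  1.02797783e-04,  2.74582097e+00]), 'force': array([-0.14648827,  0.5191304 ,  0.28999083]), 'moment': array([-0.00237299,  0.04092145, -0.00644843]), 'finger_force': 0.0, 'grip_width': 0.08534554461703021}
scene [ 1.10270097 -0.86670196  1.11836333] [-0.33696794  0.61762099 -0.71063135] 502.76771522351936 0.9903273809523809
side [ 0.34215806 -0.55376043  0.67216264] [ 0.3115787   0.68903419 -0.65433218] 381.0536731863197 0.996062925170068
wrist [0.16809203 0.6075226  0.37362658] [ 0.28704634 -0.12182313 -0.95013869] 332.50695091522164 0.9958630952380952
```

View pics/scene0.png

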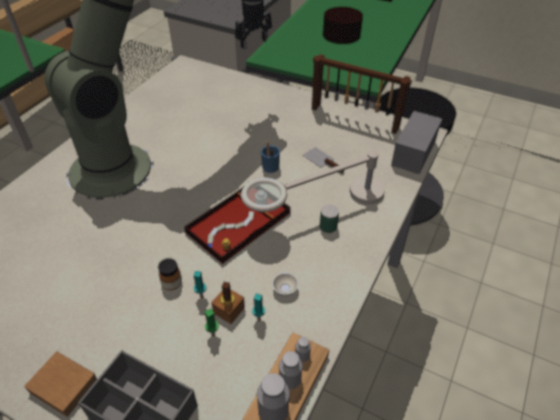

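View pics/side0.png

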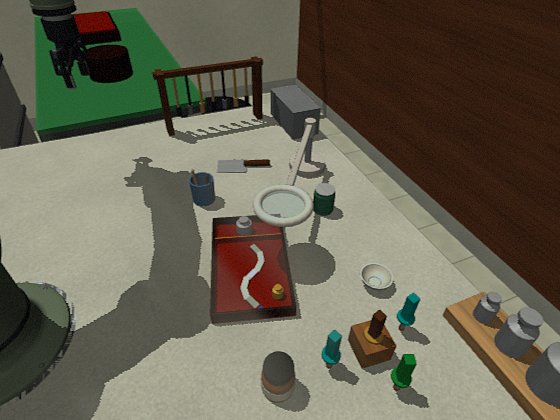

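The side view shows the brown burnisher with its brass collar in its stand at (377,327). The look-alikes are turquoise at (332,348) and (408,311), and green at (403,372). I choose the brown one. The magnifier head is at (283,205), the tray runs from about (212,218) to (295,318), and the brass weight is at (278,292).

```bash
cat > m.py <<'E'
from h import *
import sys
def load(n,k=0):
    f=np.load(f'{n}{k}.npz'); return f['p'],f['d'],cam(n,dict(position=f['pos'],tool_rot=f['rot']))
if __name__=='__main__':
  for n in ['scene','side']:
    p,d,C=load(n); P=cloud(C,d); hsv=cv2.cvtColor(p,cv2.COLOR_RGB2HSV); H,S,V=[hsv[...,i].astype(int) for i in range(3)]
    on=(abs(P[...,0]-.5)<.6)&(abs(P[...,1])<.7)
    print('==',n,'table z',np.median(P[...,2][on&(abs(P[...,2])<.02)]))
    red=((H<6)|(H>174))&(S>170)&(V>70)&on&(P[...,2]>-.01)&(P[...,2]<.06)
    l,lab,s,c=cv2.connectedComponentsWithStats(red.astype(np.uint8))
    i=1+np.argmax(s[1:,4]); m=lab==i; print('red',s[i],'z',np.median(P[m][:,2]))
    hull=P[red&(abs(P[...,2]-.012)<.006)&(np.linalg.norm(P-np.median(P[m],0),axis=-1)<.25)][:,:2].astype(np.float32); print(cv2.minAreaRect(hull))
    # objects by height connected comps
    for lo,hi in [(.02,.3),(.125,.17)]:
      m=on&(P[...,2]>lo)&(P[...,2]<hi)&(P[...,0]>.25)
      l,lab,s,c=cv2.connectedComponentsWithStats(m.astype(np.uint8))
      for i in range(1,l):
        if s[i,4]>25:
          q=P[lab==i]; t=q[q[:,2]>np.percentile(q[:,2],98)-.006]
          print(lo,'px',c[i].round(),s[i,4],'ctr',((q.min(0)+q.max(0))/2).round(3),'ext',np.ptp(q,axis=0).round(3),'top',t.mean(0).round(3),p[lab==i].mean(0).round())
E
python3 m.py
python3 - <<'E'
import cv2
a=cv2.imread('pics/side0.png');b=cv2.imread('pics/scene0.png')
cv2.imwrite('pics/crop1.png',cv2.resize(cv2.hconcat([a[190:400,190:430],b[170:380,150:390]]),(800,350),interpolation=cv2.INTER_CUBIC))
E
```

```text
== scene table z 8.527616773101876e-05
red [190 197  59  46 916] z 0.011872531772414208
((0.5067442059516907, -0.004146113991737366), (0.25981080532073975, 0.15153777599334717), 73.50880432128906)
0.02 px [265.  33.] 94 ctr [0.265 0.625 0.272] ext [0.029 0.044 0.055] top [0.266 0.625 0.296] [33. 34. 32.]
0.02 px [359.  86.] 2287 ctr [0.619 0.656 0.118] ext [0.362 0.065 0.196] top [0.628 0.656 0.209] [54. 45. 34.]
0.02 px [416. 141.] 1817 ctr [0.88  0.559 0.064] ext [0.101 0.212 0.087] top [0.881 0.551 0.101] [89. 86. 87.]
0.02 px [270. 157.] 396 ctr [0.476 0.262 0.058] ext [0.063 0.072 0.076] top [0.47  0.262 0.089] [46. 54. 61.]
0.02 px [292. 195.] 3196 ctr [0.627 0.097 0.092] ext [0.465 0.527 0.145] top [0.648 0.073 0.156] [123. 113. 107.]
0.02 px [329. 217.] 406 ctr [0.758 0.101 0.048] ext [0.055 0.057 0.056] top [0.759 0.102 0.071] [94. 99. 92.]
0.02 px [226. 243.] 64 ctr [ 0.535 -0.114  0.033] ext [0.025 0.026 0.026] top [ 0.535 -0.116  0.041] [119.  87.  43.]
0.02 px [169. 273.] 535 ctr [ 0.467 -0.286  0.05 ] ext [0.057 0.056 0.06 ] top [ 0.466 -0.285  0.075] [61. 52. 46.]
0.02
[... 4033 characters left out ...]
 [0.697 0.658 0.167] [80. 65. 32.]
0.125 px [211.  84.] 37 ctr [0.619 0.659 0.147] ext [0.009 0.011 0.043] top [0.618 0.657 0.166] [78. 65. 45.]
0.125 px [187.  87.] 39 ctr [0.539 0.658 0.148] ext [0.009 0.011 0.045] top [0.539 0.657 0.167] [14. 31. 17.]
0.125 px [199.  86.] 36 ctr [0.579 0.658 0.147] ext [0.009 0.013 0.04 ] top [0.578 0.656 0.165] [78. 65. 31.]
0.125 px [174.  89.] 37 ctr [0.499 0.656 0.148] ext [0.009 0.01  0.041] top [0.499 0.656 0.167] [67. 62. 35.]
0.125 px [162.  94.] 112 ctr [0.459 0.658 0.147] ext [0.021 0.056 0.045] top [0.457 0.64  0.167] [31. 22. 12.]
0.125 px [286. 194.] 2566 ctr [0.676 0.127 0.143] ext [0.288 0.372 0.036] top [0.632 0.055 0.154] [152. 155. 141.]
```

View pics/crop1.png

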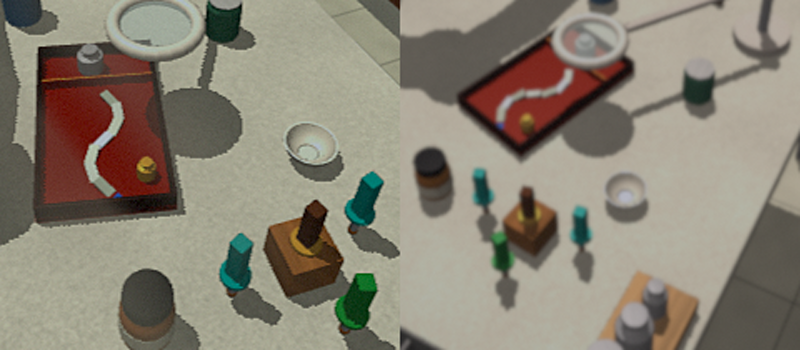

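The crop confirms that the brown handle with the brass collar in the wooden block is the burnisher. Next I fit the tray, head and strip precisely.

```bash
python3 - <<'E'
from m import *
L=np.array([(8.0,-118.0),(-11.1,-97.5),(-18.0,-70.4),(-8.4,-44.1),(12.6,-25.6),(26.0,-1.0),(23.3,26.8),(6.3,49.1)])/1000
for n in ['scene','side']:
    p,d,C=load(n); P=cloud(C,d); hsv=cv2.cvtColor(p,cv2.COLOR_RGB2HSV); H,S,V=[hsv[...,i].astype(int) for i in range(3)]
    near=np.hypot(P[...,0]-.51,P[...,1]+.0)<.19; Z=P[...,2]
    # rim: dark low, ray cast outline of top z .03 
    rim=near&(Z>.024)&(Z<.034)&(V<75)
    r=cv2.minAreaRect(P[rim][:,:2].astype(np.float32)); print(n,'rim',np.array(r[0]).round(4),np.array(r[1]).round(4),round(r[2],2),rim.sum())
    blue=near&(H>105)&(H<130)&(S>110)&(Z<.03)
    v,u=np.nonzero(blue); print('blue',len(u),u.mean(),v.mean(),onz(C,u.mean(),v.mean(),.0125).round(4) if len(u) else '')
    wh=near&(S<70)&(V>110)&(Z<.03)&(Z>.008)
    l,lab,s,c=cv2.connectedComponentsWithStats(wh.astype(np.uint8),connectivity=8)
    print('white comps',[(tuple(c[i].round()),s[i,4]) for i in range(1,l) if s[i,4]>20])
    hd=(Z>.130)&(Z<.165)&(np.hypot(P[...,0]-.59,P[...,1])<.11)
    v,u=np.nonzero(hd); Q=P[hd]; top=Q[Q[:,2]>.152]
    A=np.c_[2*top[:,:2],np.ones(len(top))]; 
    bb=cv2.minEnclosingCircle(Q[np.hypot(Q[:,0]-.59,Q[:,1])<.075][:,:2].astype(np.float32)); print('head circ',bb)
    arm=(Z>.137)&(Z<.165)&(P[...,0]>.64)&(P[...,1]>.06)&(P[...,1]<.32)
    vx=cv2.fitLine(P[arm][:,:2].astype(np.float32),cv2.DIST_HUBER,0,.01,.01).ravel(); print('arm line',vx.round(4),P[arm].max(0).round(3))
    # handle top of burnisher and collar
    b=(np.hypot(P[...,0]-.65,P[...,1]+.287)<.03)
    t=P[b&(Z>.108)]; print('top',len(t),t.mean(0).round(4),cv2.minAreaRect(t[:,:2].astype(np.float32)))
    sb=P[(np.hypot(P[...,0]-.65,P[...,1]+.287)<.05)&(Z>.044)&(Z<.053)]; print('stand',cv2.minAreaRect(sb[:,:2].astype(np.float32)))
E
```

```text
scene rim [ 0.5119 -0.0107] [0.2821 0.1754] 72.68 444
blue 4 209.5 245.5 [ 0.4905 -0.1322  0.0125]
white comps [((np.float64(230.0), np.float64(227.0)), np.int32(271))]
head circ ((0.5967190861701965, 0.0039475648663938046), 0.06654650717973709)
arm line [0.578  0.816  0.6989 0.1405] [0.822 0.313 0.165]
top 56 [ 0.6501 -0.2882  0.1137] ((0.6492502689361572, -0.2876444458961487), (0.017938820645213127, 0.019853437319397926), 9.071279525756836)
stand ((0.6496086120605469, -0.28626686334609985), (0.06245919689536095, 0.06148798391222954), 84.23461151123047)
side rim [ 0.5121 -0.0088] [0.2826 0.1685] 73.33 820
blue 11 260.27272727272725 307.27272727272725 [ 0.4919 -0.129   0.0125]
white comps [((np.float64(252.0), np.float64(276.0)), np.int32(453))]
head circ ((0.5975517630577087, 0.005250167567282915), 0.06612999737262726)
arm line [0.9933 0.1158 0.9388 0.2094] [1.785 0.319 0.165]
top 119 [ 0.6482 -0.2869  0.1131] ((0.648973822593689, -0.28620433807373047), (0.017760109156370163, 0.017661960795521736), 13.58808422088623)
stand ((0.6492077112197876, -0.28559866547584534), (0.061792656779289246, 0.06056644022464752), 84.16221618652344)
```

Request:
apply_moves --linear '[[-0.2,-0.18,0],[-0.4,-0.36,0],[-0.6,-0.54,0],[-0.8,-0.72,0],[-1,-0.9,0]]' --delta_rot '[[0,0,0],[0,0,0],[0,0,0],[0,0,0],[0,0,0]]' --gripper -1

```text
clock: 0.57
position: [0.2989, 0.4537, 0.2311]
tool_rot: [-3.141, 0.0, 2.746]
force: [0.6, -0.1, 0.8]
grip_width: 0.0254
finger_force: 0.0
```

Request:
apply_moves --linear '[[-0.2,-0.18,0],[-0.4,-0.36,0],[-0.6,-0.54,0],[-0.8,-0.72,0],[-1,-0.9,0]]' --delta_rot '[[0,0,0],[0,0,0],[0,0,0],[0,0,0],[0,0,0]]'

```text
clock: 0.98
position: [0.3564, 0.3321, 0.2312]
tool_rot: [-3.141, -0.0, 2.746]
force: [-1.1, -0.1, -0.1]
grip_width: -0.0003
finger_force: 0.0
```

Request:
apply_moves --linear '[[-0.2,-0.18,0],[-0.4,-0.36,0],[-0.6,-0.54,0],[-0.8,-0.72,0],[-1,-0.9,0]]' --delta_rot '[[0,0,0],[0,0,0],[0,0,0],[0,0,0],[0,0,0]]'

```text
clock: 1.4
position: [0.414, 0.2105, 0.2313]
tool_rot: [-3.142, -0.0, 2.746]
force: [0.5, 0.0, 0.0]
grip_width: -0.0
finger_force: 0.0
```

Request:
apply_moves --linear '[[-0.2,-0.17,0],[-0.4,-0.34,0],[-0.6,-0.51,0],[-0.8,-0.68,0],[-1,-0.85,0]]' --delta_rot '[[0,0,0],[0,0,0],[0,0,0],[0,0,0],[0,0,0]]'

```text
clock: 1.82
position: [0.4735, 0.0937, 0.2313]
tool_rot: [3.142, -0.0, 2.746]
force: [0.5, 0.7, 0.7]
grip_width: 0.0
finger_force: 0.0
```

Request:
apply_moves --linear '[[0,0,0.3],[0,0,0.6],[0,0,0.9],[0,0,1],[0,0,1]]' --delta_rot '[[0,0,0],[0,0,0],[0,0,0],[0,0,0],[0,0,0]]'

```text
clock: 2.23
position: [0.472, 0.0945, 0.1295]
tool_rot: [-3.139, -0.003, 2.746]
force: [-0.3, 0.1, 1.3]
grip_width: 0.0003
finger_force: 0.0
```

Request:
apply_moves --linear '[[-0.16,-0.05,0],[-0.32,-0.1,0],[-0.48,-0.15,0],[-0.64,-0.2,0],[-0.78,-0.25,0]]' --delta_rot '[[0,0,0],[0,0,0],[0,0,0],[0,0,0],[0,0,0]]'

```text
clock: 2.65
position: [0.537, 0.0413, 0.1333]
tool_rot: [3.141, 0.002, 2.746]
force: [-2.0, 0.4, 0.3]
grip_width: 0.0001
finger_force: 0.0
```

Request:
apply_moves --linear '[[-0.09,-0.03,0],[-0.18,-0.06,0],[-0.27,-0.09,0],[-0.36,-0.12,0],[-0.45,-0.14,0]]' --delta_rot '[[0,0,0],[0,0,0],[0,0,0],[0,0,0],[0,0,0]]'

```text
clock: 3.07
position: [0.5721, 0.0111, 0.1316]
tool_rot: [3.142, 0.0, 2.746]
force: [-2.2, 0.4, 1.4]
grip_width: -0.0001
finger_force: 0.9
```

Request:
apply_moves --linear '[[-0.09,-0.02,0],[-0.18,-0.04,0],[-0.27,-0.07,0],[-0.36,-0.09,0],[-0.45,-0.12,0]]' --delta_rot '[[0,0,0],[0,0,0],[0,0,0],[0,0,0],[0,0,0]]'

```text
clock: 3.48
position: [0.6093, -0.0172, 0.1312]
tool_rot: [3.141, -0.0, 2.746]
force: [-0.6, 1.1, -0.1]
grip_width: 0.0003
finger_force: 0.7
```

Request:
apply_moves --linear '[[-0.09,-0.01,0],[-0.18,-0.01,0],[-0.27,-0.02,0],[-0.36,-0.02,0],[-0.45,-0.02,0]]' --delta_rot '[[0,0,0],[0,0,0],[0,0,0],[0,0,0],[0,0,0]]'

```text
clock: 3.9
position: [0.65, -0.0367, 0.1312]
tool_rot: [-3.141, -0.0, 2.746]
force: [-2.3, -0.3, -0.4]
grip_width: -0.0001
finger_force: 0.9
```

Request:
apply_moves --linear '[[-0.09,0,0],[-0.18,0,0],[-0.27,0,0],[-0.36,0,0],[-0.45,0,0]]' --delta_rot '[[0,0,0],[0,0,0],[0,0,0],[0,0,0],[0,0,0]]'

```text
clock: 4.32
position: [0.6917, -0.0534, 0.1313]
tool_rot: [3.141, -0.0, 2.746]
force: [-2.7, 0.7, 0.8]
grip_width: 0.0
finger_force: 0.7
```

Request:
apply_moves --linear '[[0.2,0,0],[0.4,0,-0.1],[0.5,0,-0.4],[0.6,0,-0.7],[0.6,0,-1]]' --delta_rot '[[0,0,0],[0,0,0],[0,0,0],[0,0,0],[0,0,0]]' --gripper 0.2

```text
clock: 4.73
position: [0.6346, -0.0295, 0.2327]
tool_rot: [3.141, -0.001, 2.747]
force: [0.5, 0.9, -0.5]
grip_width: 0.0514
finger_force: 0.0
```

Request:
apply_moves --linear '[[0.25,-0.25,-0.2],[0.5,-0.5,-0.4],[0.75,-0.75,-0.7],[1,-1,-0.7],[1,-1,-0.7]]' --delta_rot '[[0,0,0],[0,0,0],[0,0,0],[0,0,0],[0,0,0]]'

```text
clock: 5.15
position: [0.5008, -0.0874, 0.3037]
tool_rot: [3.141, 0.002, 2.742]
force: [0.2, -0.9, 1.2]
grip_width: 0.0516
finger_force: 0.0
```

```bash
python3 - <<'E'
from h import *
for n in ['scene','wrist']:
    st=monitor.observe(); p,d=optics.grab_frame(n); np.savez(n+'1.npz',p=p,d=d,pos=st['position'],rot=st['tool_rot'])
    cv2.imwrite(f'pics/{n}1.png',p[:,:,::-1])
p,d=np.load('scene1.npz')['p'],np.load('scene1.npz')['d']; P=cloud(cam('scene'),d); Z=P[...,2]
Q=P[(Z>.137)&(Z<.162)&(P[...,0]>.55)&(P[...,0]<.9)&(abs(P[...,1]-.1)<.25)]
print(st['position'],st['tool_rot'],'head ext',Q.min(0),Q.max(0))
E
```

```text
[ 0.50332016 -0.08575757  0.30315068] [3.14060757e+00 2.62463637e-03 2.74315969e+00] head ext [ 0.70325859 -0.1265192   0.13794785] [0.82989009 0.31522258 0.16188855]
```

View pics/wrist1.png

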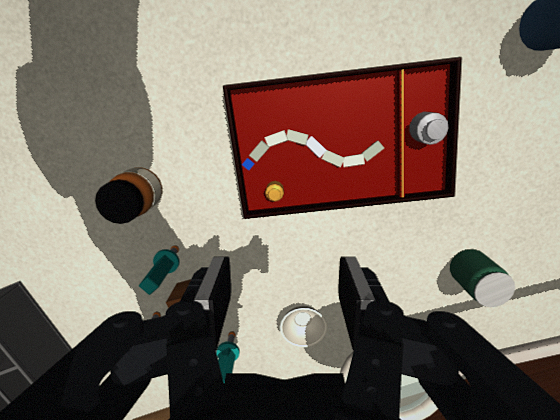

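The wrist view shows the full tray: corners at about (224,86), (461,58), (455,194) and (243,217). The strip runs from the blue square at (248,164) to (375,149), and the head is well clear at (420,400). The burnisher is hidden behind the finger at about (180,290), so I move above it to look.

Request:
apply_moves --linear '[[-0.2,-0.12,0],[-0.4,-0.24,0],[-0.6,-0.36,0],[-0.8,-0.48,0],[-1,-0.6,0]]' --delta_rot '[[0,0,0],[0,0,0],[0,0,0],[0,0,0],[0,0,0]]'

```text
clock: 5.67
position: [0.5756, -0.1784, 0.3007]
tool_rot: [3.142, -0.0, 2.747]
force: [0.7, 0.1, -0.1]
grip_width: 0.0512
finger_force: 0.0
```

Request:
apply_moves --linear '[[-0.2,-0.13,0],[-0.4,-0.26,0],[-0.6,-0.39,0],[-0.8,-0.52,0],[-1,-0.65,0]]' --delta_rot '[[0,0,-0.056],[0,0,-0.112],[0,0,-0.168],[0,0,-0.224],[0,0,-0.28]]'

```text
clock: 6.08
position: [0.6427, -0.2771, 0.3003]
tool_rot: [3.141, -0.0, -2.944]
force: [-0.1, 1.1, -0.1]
grip_width: 0.0514
finger_force: 0.0
```

```bash
python3 - <<'E'
from m import *
import time
st=monitor.observe(); st=monitor.observe(); p,d=optics.grab_frame('wrist'); st2=monitor.observe(); print(st['position'],st['tool_rot'],st2['position'],np.abs(st2['qd']).max())
np.savez('wrist2.npz',p=p,d=d,pos=st['position'],rot=st['tool_rot']); cv2.imwrite('pics/wrist2.png',p[:,:,::-1])
C=cam('wrist',st); P=cloud(C,d); Z=P[...,2]; r=np.hypot(P[...,0]-.6495,P[...,1]+.286)
t=P[(r<.03)&(Z>.107)&(Z<.125)]; print('top',len(t),t.mean(0),cv2.minAreaRect(t[:,:2].astype(np.float32)))
t=P[(r<.05)&(Z>.045)&(Z<.053)]; print('stand',cv2.minAreaRect(t[:,:2].astype(np.float32)))
# tray in wrist1
p,d,C=load('wrist',1); P=cloud(C,d); Z=P[...,2]; hsv=cv2.cvtColor(p,cv2.COLOR_RGB2HSV); H,S,V=[hsv[...,i].astype(int) for i in range(3)]
m=(Z>.024)&(Z<.034)&(V<75)&(np.hypot(P[...,0]-.51,P[...,1])<.18)
print('rim depth',cv2.minAreaRect(P[m][:,:2].astype(np.float32)),m.sum())
near=np.hypot(P[...,0]-.51,P[...,1])<.2
m=((((H<8)|(H>172))&(S>150))&near&(Z<.02)&(Z>.005))
print('floor',cv2.minAreaRect(P[m][:,:2].astype(np.float32)),np.median(P[m][:,2]))
b=near&(H>105)&(H<130)&(S>120); v,u=np.nonzero(b); bc=onz(C,u.mean(),v.mean(),.0125); print('blue',len(u),bc)
w=near&(S<70)&(V>100)&(Z>.008)&(Z<.03)
l,lab,s,c=cv2.connectedComponentsWithStats(w.astype(np.uint8),connectivity=8)
c2=[i for i in range(1,l) if s[i,4]>40]; print([(c[i],s[i,4]) for i in c2])
v,u=np.nonzero(np.isin(lab,c2)); 
np.save('strip.npy',P[np.isin(lab,c2)])
E
```

```text
[ 0.64272448 -0.27707285  0.30029911] [ 3.14088301e+00 -5.10471771e-05 -2.94430188e+00] [ 0.64349523 -0.28115619  0.2995362 ] 0.2793909312127895
top 322 [ 0.64917193 -0.28582527  0.11467545] ((0.6499106884002686, -0.2859083414077759), (0.018199805170297623, 0.01741919480264187), 11.183815956115723)
stand ((0.6502684354782104, -0.2857434153556824), (0.05999473109841347, 0.060493357479572296), 84.0313949584961)
rim depth ((0.5123041272163391, -0.00878848135471344), (0.27926090359687805, 0.16916818916797638), 73.57272338867188) 3794
floor ((0.5125136375427246, -0.007973149418830872), (0.26917022466659546, 0.15888608992099762), 73.55056762695312) 0.012150179575882214
blue 1918 [ 0.79283524 -0.24966948  0.0125    ]
[(array([315.54032258, 148.49663978]), np.int32(1488))]
```

View pics/wrist2.png

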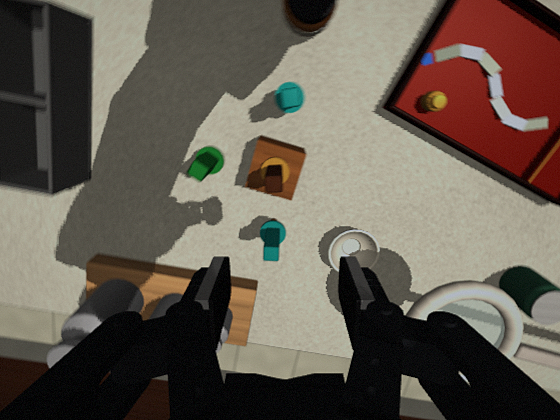

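The wrist view shows the burnisher in its stand at (274,177), the turquoise look-alikes at (290,97) and (271,240), and the green one at (206,162). The magnifier head is aside at (470,315).

```bash
cat >> h.py <<'E'
TR=np.array([.5124,-.0085]); TY=np.radians(-16.42)
L=np.array([(8.0,-118.0),(-11.1,-97.5),(-18.0,-70.4),(-8.4,-44.1),(12.6,-25.6),(26.0,-1.0),(23.3,26.8),(6.3,49.1)])/1000
def t2w(p): c,s=np.cos(TY),np.sin(TY); return np.asarray(p)@np.array([[c,s],[-s,c]])+TR
def rel(tgt,st=None):
    st=st or monitor.observe(); return (R.from_euler('xyz',st['tool_rot']).inv().apply(np.array(tgt)-st['position'])*10).round(3)
E
python3 - <<'E'
from h import *
st=monitor.observe(); print(st['position'],st['tool_rot'],rel([.6496,-.2858,.072]))
Q=np.load('strip.npy'); c,s=np.cos(TY),np.sin(TY); q=(Q[:,:2]-TR)@np.array([[c,-s],[s,c]])
W=[]
for a,b in zip(L[:-1],L[1:]):
    e=b-a; l=np.linalg.norm(e); e/=l; n=np.array([-e[1],e[0]]); r=q-a; m=(r@e>.008)&(r@e<l-.006)&(abs(r@n)<.014)
    print(m.sum(),'lateral min/max/mid mm',((r@n)[m].min()*1e3).round(1),((r@n)[m].max()*1e3).round(1),'z',np.percentile(Q[m][:,2],[5,95]).round(4))
print('extent tray frame',q.min(0),q.max(0)); print(t2w(L).round(4).tolist())
p=np.load('wrist1.npz')['p']; h=cv2.cvtColor(p,cv2.COLOR_RGB2HSV).astype(int); b=(h[...,0]>105)&(h[...,0]<130)&(h[...,1]>120); b[:150]=0;b[180:]=0;b[:,:235]=0;b[:,262:]=0
f=np.load('wrist1.npz'); v,u=np.nonzero(b); w=onz(cam('wrist',dict(position=f['pos'],tool_rot=f['rot'])),u.mean(),v.mean(),.0125); print('blue',len(u),w,(w[:2]-TR)@np.array([[c,-s],[s,c]]))
E
```

```text
[ 0.64349523 -0.28115619  0.2995362 ] [-3.14047504e+00 -9.31029017e-04 -2.93624217e+00] [-0.052 -0.055  2.275]
104 lateral min/max/mid mm -6.8 6.5 z [0.0157 0.0196]
116 lateral min/max/mid mm -7.5 6.8 z [0.0139 0.0185]
120 lateral min/max/mid mm -7.2 6.7 z [0.0148 0.02  ]
117 lateral min/max/mid mm -6.9 6.7 z [0.0144 0.0184]
114 lateral min/max/mid mm -7.3 6.8 z [0.0137 0.0185]
115 lateral min/max/mid mm -7.6 7.3 z [0.0143 0.0187]
113 lateral min/max/mid mm -6.4 7.0 z [0.0144 0.0183]
extent tray frame [-0.02379911 -0.12227173] [0.03285785 0.05098381]
[[0.4867, -0.1239], [0.4742, -0.0989], [0.4752, -0.0709], [0.4919, -0.0484], [0.5172, -0.0366], [0.5371, -0.0168], [0.5423, 0.0106], [0.5323, 0.0368]]
blue 86 [ 0.49038128 -0.13330665  0.0125    ] [ 0.01415918 -0.12594063]
```

Request:
apply_moves --linear '[[-0.03,-0.03,0.25],[-0.05,-0.05,0.5],[-0.05,-0.05,0.75],[-0.05,-0.05,1],[-0.05,-0.05,1]]' --delta_rot '[[0,0,0],[0,0,0],[0,0,0],[0,0,0],[0,0,0]]'

```text
clock: 6.55
position: [0.6457, -0.2791, 0.1954]
tool_rot: [3.137, -0.006, -2.95]
force: [0.3, -0.3, -0.7]
grip_width: 0.0511
finger_force: 0.0
```

Request:
apply_moves --linear '[[0,0,0.25],[0,0,0.5],[0,0,0.7],[0,0,0.7],[0,0,0.7]]' --delta_rot '[[0,0,0],[0,0,0],[0,0,0],[0,0,0],[0,0,0]]'

```text
clock: 6.97
position: [0.6474, -0.2803, 0.1316]
tool_rot: [3.141, -0.0, -2.951]
force: [0.6, 0.7, -0.3]
grip_width: 0.0511
finger_force: 0.0
```

```bash
python3 - <<'E'
from h import *
st=monitor.observe(); print(st['position'],st['tool_rot'],rel([.6496,-.2858,.072]))
E
```

```text
[ 0.64739563 -0.28029479  0.13162163] [ 3.14117159e+00 -4.46215842e-04 -2.95068784e+00] [-0.011 -0.058  0.596]
```

Request:
apply_moves --linear '[[-0.01,-0.058,0.1],[-0.01,-0.058,0.25],[-0.01,-0.058,0.45],[-0.01,-0.058,0.6],[-0.01,-0.058,0.6]]' --delta_rot '[[0,0,0],[0,0,0],[0,0,0],[0,0,0],[0,0,0]]'

```text
clock: 7.38
position: [0.6481, -0.2857, 0.069]
tool_rot: [3.14, -0.002, -2.951]
force: [-0.7, -0.7, -0.5]
grip_width: 0.0515
finger_force: 0.0
```

Request:
apply_moves --linear '[[0,0,0],[0,0,0],[0,0,0],[0,0,0],[0,0,0]]' --delta_rot '[[0,0,0],[0,0,0],[0,0,0],[0,0,0],[0,0,0]]' --gripper -1 --force 70

```text
clock: 7.8
position: [0.6497, -0.2864, 0.0729]
tool_rot: [-3.14, 0.002, -2.951]
force: [0.3, -0.6, 7.4]
grip_width: 0.0172
finger_force: 68.8
```

Request:
apply_moves --linear '[[0,0,0],[0,0,0],[0,0,0],[0,0,0],[0,0,0]]' --delta_rot '[[0,0,0],[0,0,0],[0,0,0],[0,0,0],[0,0,0]]'

```text
clock: 8.22
position: [0.6497, -0.2864, 0.0729]
tool_rot: [-3.14, 0.002, -2.951]
force: [-0.8, -0.0, 6.7]
grip_width: 0.017
finger_force: 68.8
```

Request:
apply_moves --linear '[[0,0,-0.1],[0,0,-0.3],[0,0,-0.5],[0,0,-0.75],[0,0,-1]]' --delta_rot '[[0,0,0],[0,0,0],[0,0,0],[0,0,0],[0,0,0]]'

```text
clock: 8.63
position: [0.6487, -0.286, 0.1733]
tool_rot: [-3.142, 0.0, -2.951]
force: [-0.1, -0.2, -1.2]
grip_width: 0.0171
finger_force: 68.2
```

Request:
apply_moves --linear '[[0,0,-0.1],[0,0,-0.2],[0,0,-0.2],[0,0,-0.2],[0,0,-0.2]]' --delta_rot '[[0,0,0],[0,0,0],[0,0,0],[0,0,0],[0,0,0]]'

```text
clock: 9.05
position: [0.6483, -0.2857, 0.19]
tool_rot: [3.141, -0.002, -2.951]
force: [-0.8, -0.4, -0.6]
grip_width: 0.0171
finger_force: 68.2
```

```bash
python3 - <<'E'
from h import *
st=monitor.observe(); print(st['position'],st['tool_rot'],st['force'],st['grip_width'])
for n in ['scene','side']:
    p,d=optics.grab_frame(n); C=cam(n); P=cloud(C,d); t=st['position']; np.savez(n+'3.npz',p=p,d=d,pos=t,rot=st['tool_rot'])
    pre=t-[0,0,.0629]; u,v=proj(C,pre+[0,0,.006]); print(n,'pred ball px',u,v)
    hsv=cv2.cvtColor(p,cv2.COLOR_RGB2HSV); H,S,V=[hsv[...,i].astype(int) for i in range(3)]
    r=np.hypot(P[...,0]-t[0],P[...,1]-t[1]); m=(r<.03)&(P[...,2]>pre[2]-.02)&(P[...,2]<pre[2]+.06); Q=P[m]
    print(len(Q))
    for lo,hi in [(-.01,.012),(.012,.036),(.038,.047),(.047,.062)]:
        q=Q[(Q[:,2]-pre[2]>lo)&(Q[:,2]-pre[2]<hi)]
        if len(q): print(lo,len(q),'mid xy rel',((q.min(0)+q.max(0))/2-pre)[:2].round(4),'zrange',(q[:,2]-pre[2]).min().round(4),(q[:,2]-pre[2]).max().round(4))
p=np.load('side3.npz')['p']; C=cam('side'); u,v=proj(C,st['position']).astype(int)
a=p[v-60:v+90,u-75:u+75,::-1]; cv2.imwrite('pics/hold.png',cv2.resize(a,(600,600),interpolation=cv2.INTER_CUBIC)); print(u,v)
E
```

```text
[ 0.64834248 -0.28571673  0.18996474] [ 3.14060395e+00 -1.58009863e-03 -2.95089840e+00] [-0.8223239  -0.42623115 -0.62638621] 0.017114248644468637
scene pred ball px 224.35250476528125 279.66514955042373
123
-0.01 14 mid xy rel [ 0.0001 -0.0009] zrange 0.002 0.0113
0.012 10 mid xy rel [ 0.0006 -0.004 ] zrange 0.0168 0.0259
0.038 74 mid xy rel [ 0.0008 -0.0014] zrange 0.0397 0.047
0.047 25 mid xy rel [ 0.0027 -0.0007] zrange 0.0472 0.0595
side pred ball px 380.8243364065011 308.5379263728476
297
-0.01 30 mid xy rel [-0.0012  0.0002] zrange 0.0027 0.0116
0.012 25 mid xy rel [-0.0021 -0.001 ] zrange 0.0126 0.0234
0.038 180 mid xy rel [-0.0012 -0.0003] zrange 0.0381 0.0459
0.047 62 mid xy rel [-0.0042 -0.0015] zrange 0.0475 0.0598
387 287
```

View pics/hold.png

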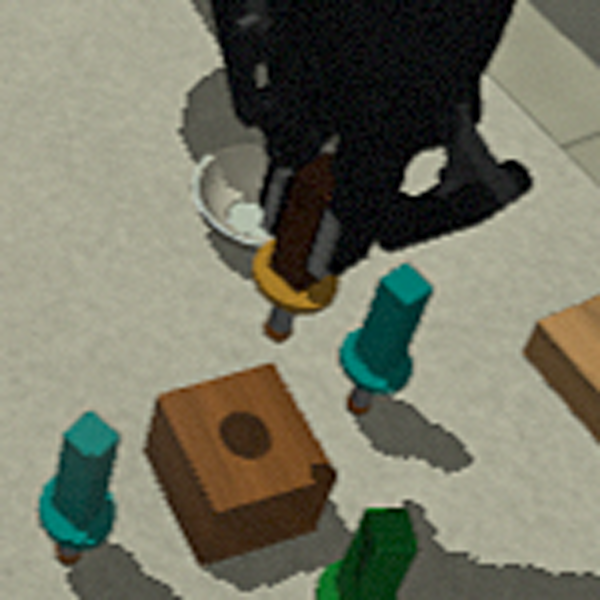

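The picture shows the burnisher held upright at (290,250) in the crop, with the tip at (278,330) and the stand hole at (245,433). All look-alikes stand untouched.

Request:
apply_moves --linear '[[0.13,0.19,0],[0.26,0.38,0],[0.39,0.57,0],[0.52,0.77,0],[0.64,0.96,0]]' --delta_rot '[[0,0,0],[0,0,0],[0,0,0],[0,0,0],[0,0,0]]'

```text
clock: 9.57
position: [0.5665, -0.203, 0.1905]
tool_rot: [3.141, -0.001, -2.951]
force: [-0.3, 0.4, 0.1]
grip_width: 0.0171
finger_force: 68.4
```

Request:
apply_moves --linear '[[0.16,0.24,0],[0.32,0.48,0],[0.48,0.72,0.2],[0.645,0.955,0.4],[0.645,0.955,0.6]]' --delta_rot '[[0,0,0],[0,0,0],[0,0,0],[0,0,0],[0,0,0]]'

```text
clock: 9.98
position: [0.483, -0.1189, 0.1305]
tool_rot: [3.14, -0.002, -2.948]
force: [1.8, -0.0, -0.7]
grip_width: 0.0172
finger_force: 68.5
```

Request:
apply_moves --linear '[[0,0,0],[0,0,0],[0,0,0],[0,0,0],[0,0,0]]' --delta_rot '[[0,0,0],[0,0,0],[0,0,0],[0,0,0],[0,0,0]]'

```text
clock: 10.4
position: [0.4871, -0.1228, 0.132]
tool_rot: [-3.141, 0.001, -2.952]
force: [0.5, 1.0, -1.4]
grip_width: 0.0173
finger_force: 68.4
```

```bash
python3 - <<'E'
from h import *
st=monitor.observe(); print(st['position'],st['tool_rot'],st['force'],rel([.4858,-.1221,.080]))
E
```

```text
[ 0.48709975 -0.12283188  0.1320061 ] [-3.14107282e+00  1.16430089e-03 -2.95171130e+00] [ 0.465212    0.98517474 -1.39670975] [0.012 0.01  0.52 ]
```

Request:
apply_moves --linear '[[0.01,0.01,0.15],[0.01,0.01,0.3],[0.01,0.01,0.42],[0.01,0.01,0.5],[0.01,0.01,0.5]]' --delta_rot '[[0,0,0],[0,0,0],[0,0,0],[0,0,0],[0,0,0]]'

```text
clock: 10.82
position: [0.4849, -0.1216, 0.0804]
tool_rot: [3.141, -0.001, -2.951]
force: [-0.6, 0.6, -1.7]
grip_width: 0.0176
finger_force: 68.4
```

Request:
apply_moves --linear '[[0,0,0.01],[0,0,0.02],[0,0,0.03],[0,0,0.04],[0,0,0.05]]' --delta_rot '[[0,0,0],[0,0,0],[0,0,0],[0,0,0],[0,0,0]]'

```text
clock: 11.23
position: [0.4855, -0.1215, 0.0766]
tool_rot: [-3.141, 0.001, -2.951]
force: [0.7, 0.3, -0.4]
grip_width: 0.0168
finger_force: 68.4
```

```bash
python3 - <<'E'
from h import *
st=monitor.observe(); print(st['position'],st['tool_rot'],st['force'],rel([.4858,-.1221,.076]))
E
```

```text
[ 0.48548823 -0.12152372  0.07659372] [-3.14136118e+00  6.14447291e-04 -2.95095319e+00] [ 0.67209623  0.29512266 -0.44949089] [-0.002 -0.006  0.006]
```

```bash
python3 - <<'E'
from h import *
st=monitor.observe(); Rt=R.from_euler('xyz',[np.pi,0,-2.951])
W=t2w(L); pts=[np.array([.4856,-.1217])]
for i in range(7):
    if i: pts.append((W[i]+W[i+1])/2)
    else: pts.append((pts[0]+W[1])/2)
    pts.append(W[i+1])
for a,b in zip(pts[:-1],pts[1:]):
    d=Rt.inv().apply([*(b-a),0])*10; print(b.round(4),d[:2].round(3),np.linalg.norm(b-a).round(4))
E
```

```text
[ 0.4799 -0.1103] [0.034 0.123] 0.0128
[ 0.4742 -0.0989] [0.034 0.123] 0.0128
[ 0.4747 -0.0849] [-0.032  0.136] 0.014
[ 0.4752 -0.0709] [-0.032  0.136] 0.014
[ 0.4836 -0.0597] [-0.103  0.095] 0.014
[ 0.4919 -0.0484] [-0.103  0.095] 0.014
[ 0.5046 -0.0425] [-0.136  0.034] 0.014
[ 0.5172 -0.0366] [-0.136  0.034] 0.014
[ 0.5272 -0.0267] [-0.116  0.078] 0.014
[ 0.5371 -0.0168] [-0.116  0.078] 0.014
[ 0.5397 -0.0031] [-0.052  0.13 ] 0.014
[0.5423 0.0106] [-0.052  0.13 ] 0.014
[0.5373 0.0237] [0.024 0.138] 0.014
[0.5323 0.0368] [0.024 0.138] 0.014
```

Request:
apply_moves --linear '[[0.007,0.025,0.005],[0.014,0.05,0.01],[0.02,0.074,0.015],[0.027,0.098,0.015],[0.034,0.123,0.015]]' --delta_rot '[[0,0,0],[0,0,0],[0,0,0],[0,0,0],[0,0,0]]'

```text
clock: 11.65
position: [0.4802, -0.1102, 0.0753]
tool_rot: [-3.141, 0.002, -2.951]
force: [1.7, -4.6, 5.6]
grip_width: 0.0171
finger_force: 69.4
```

```bash
python3 - <<'E'
from h import *
st=monitor.observe(); print(st['position'],st['tool_rot'],st['force'],rel([.4799,-.1103,.075]))
E
```

```text
[ 0.4802041  -0.11022161  0.07525024] [-3.14071202e+00  1.58396550e-03 -2.95125055e+00] [ 1.72208045 -4.56402113  5.60071085] [ 0.003 -0.     0.002]
```

Request:
apply_moves --linear '[[0.007,0.025,0],[0.014,0.05,0],[0.02,0.074,0],[0.027,0.098,0],[0.034,0.123,0]]' --delta_rot '[[0,0,0],[0,0,0],[0,0,0],[0,0,0],[0,0,0]]'

```text
clock: 12.07
position: [0.4743, -0.0987, 0.0751]
tool_rot: [-3.141, 0.001, -2.951]
force: [1.4, -6.8, 9.1]
grip_width: 0.0177
finger_force: 69.6
```

Request:
apply_moves --linear '[[-0.006,0.027,0],[-0.013,0.054,0],[-0.019,0.082,0],[-0.026,0.109,0],[-0.032,0.136,0]]' --delta_rot '[[0,0,0],[0,0,0],[0,0,0],[0,0,0],[0,0,0]]'

```text
clock: 12.48
position: [0.4746, -0.085, 0.0752]
tool_rot: [-3.141, 0.0, -2.952]
force: [-0.3, -6.8, 8.4]
grip_width: 0.0173
finger_force: 69.5
```

Request:
apply_moves --linear '[[-0.006,0.027,0],[-0.013,0.054,0],[-0.019,0.082,0],[-0.026,0.109,0],[-0.032,0.136,0]]' --delta_rot '[[0,0,0],[0,0,0],[0,0,0],[0,0,0],[0,0,0]]'

```text
clock: 12.9
position: [0.4748, -0.071, 0.075]
tool_rot: [-3.141, -0.0, -2.951]
force: [-3.0, -9.4, 13.2]
grip_width: 0.0171
finger_force: 70.1
```

Request:
apply_moves --linear '[[-0.02,0.019,0],[-0.041,0.038,0],[-0.062,0.057,0],[-0.082,0.076,0],[-0.103,0.095,0]]' --delta_rot '[[0,0,0],[0,0,0],[0,0,0],[0,0,0],[0,0,0]]'

```text
clock: 13.32
position: [0.4824, -0.06, 0.075]
tool_rot: [-3.141, -0.002, -2.952]
force: [-5.6, -6.0, 12.5]
grip_width: 0.0173
finger_force: 70.0
```

Request:
apply_moves --linear '[[-0.02,0.019,0],[-0.041,0.038,0],[-0.062,0.057,0],[-0.082,0.076,0],[-0.103,0.095,0]]' --delta_rot '[[0,0,0],[0,0,0],[0,0,0],[0,0,0],[0,0,0]]'

```text
clock: 13.73
position: [0.4909, -0.0482, 0.0748]
tool_rot: [-3.142, -0.001, -2.951]
force: [-6.0, -5.0, 7.8]
grip_width: 0.0174
finger_force: 69.5
```

Request:
apply_moves --linear '[[-0.029,0.007,0],[-0.058,0.014,0],[-0.087,0.021,0],[-0.115,0.028,0],[-0.143,0.034,0]]' --delta_rot '[[0,0,0],[0,0,0],[0,0,0],[0,0,0],[0,0,0]]'

```text
clock: 14.15
position: [0.5039, -0.042, 0.0747]
tool_rot: [3.141, -0.002, -2.951]
force: [-7.1, -2.6, 8.8]
grip_width: 0.0175
finger_force: 69.8
```

Request:
apply_moves --linear '[[-0.027,0.007,0],[-0.054,0.014,0],[-0.082,0.021,0],[-0.109,0.028,0],[-0.136,0.034,0]]' --delta_rot '[[0,0,0],[0,0,0],[0,0,0],[0,0,0],[0,0,0]]'

```text
clock: 14.57
position: [0.5167, -0.0361, 0.0747]
tool_rot: [3.141, -0.002, -2.951]
force: [-4.4, -1.9, 8.0]
grip_width: 0.017
finger_force: 69.7
```

Request:
apply_moves --linear '[[-0.023,0.016,0],[-0.046,0.031,0],[-0.07,0.047,0],[-0.093,0.062,0],[-0.116,0.078,0]]' --delta_rot '[[0,0,0],[0,0,0],[0,0,0],[0,0,0],[0,0,0]]'

```text
clock: 14.98
position: [0.5271, -0.0264, 0.0748]
tool_rot: [-3.142, -0.001, -2.951]
force: [-3.6, -2.9, 6.7]
grip_width: 0.017
finger_force: 69.7
```

Request:
apply_moves --linear '[[-0.023,0.015,0],[-0.046,0.03,0],[-0.07,0.045,0],[-0.093,0.06,0],[-0.116,0.075,0]]' --delta_rot '[[0,0,0],[0,0,0],[0,0,0],[0,0,0],[0,0,0]]'

```text
clock: 15.4
position: [0.5372, -0.0167, 0.0748]
tool_rot: [-3.142, -0.001, -2.951]
force: [-2.9, -2.3, 4.6]
grip_width: 0.0173
finger_force: 69.5
```

Request:
apply_moves --linear '[[-0.01,0.026,0],[-0.021,0.052,0],[-0.031,0.078,0],[-0.042,0.104,0],[-0.052,0.13,0]]' --delta_rot '[[0,0,0],[0,0,0],[0,0,0],[0,0,0],[0,0,0]]'

```text
clock: 15.82
position: [0.5402, -0.003, 0.0749]
tool_rot: [-3.141, -0.0, -2.951]
force: [0.1, -2.1, 5.5]
grip_width: 0.0171
finger_force: 69.2
```

Request:
apply_moves --linear '[[-0.01,0.026,0],[-0.021,0.052,0],[-0.031,0.078,0],[-0.042,0.104,0],[-0.052,0.13,0]]' --delta_rot '[[0,0,0],[0,0,0],[0,0,0],[0,0,0],[0,0,0]]'

```text
clock: 16.23
position: [0.543, 0.0108, 0.0749]
tool_rot: [-3.141, 0.0, -2.951]
force: [0.3, -6.7, 8.0]
grip_width: 0.0174
finger_force: 69.5
```

Request:
apply_moves --linear '[[0.006,0.027,0],[0.012,0.054,0],[0.018,0.082,0],[0.024,0.11,0],[0.03,0.138,0]]' --delta_rot '[[0,0,0],[0,0,0],[0,0,0],[0,0,0],[0,0,0]]'

```text
clock: 16.65
position: [0.5375, 0.0241, 0.0749]
tool_rot: [-3.142, 0.0, -2.951]
force: [0.8, -2.6, 5.2]
grip_width: 0.0176
finger_force: 69.2
```

Request:
apply_moves --linear '[[0.005,0.026,0],[0.01,0.052,0],[0.015,0.08,0],[0.02,0.106,0],[0.024,0.13,0]]' --delta_rot '[[0,0,0],[0,0,0],[0,0,0],[0,0,0],[0,0,0]]'

```text
clock: 17.07
position: [0.5322, 0.0366, 0.0747]
tool_rot: [3.141, -0.0, -2.951]
force: [0.2, -0.1, 0.8]
grip_width: 0.0174
finger_force: 68.8
```

Request:
apply_moves --linear '[[0,0,0],[0,0,0],[0,0,0],[0,0,0],[0,0,0]]' --delta_rot '[[0,0,0],[0,0,0],[0,0,0],[0,0,0],[0,0,0]]'

```text
clock: 17.48
position: [0.5325, 0.0361, 0.0748]
tool_rot: [3.141, -0.0, -2.951]
force: [-1.8, 1.3, 2.7]
grip_width: 0.0174
finger_force: 69.0
```

```bash
cat > strip.py <<'E'
from h import *
c,s=np.cos(TY),np.sin(TY)
def check(n,C,p,d):
    P=cloud(C,d); h=cv2.cvtColor(p,cv2.COLOR_RGB2HSV).astype(int); q=(P[...,:2]-TR)@np.array([[c,-s],[s,c]])
    w=(h[...,1]<90)&(h[...,2]>90)&(P[...,2]<.03)
    for i,(a,b) in enumerate(zip(L[:-1],L[1:])):
        e=b-a; l=np.linalg.norm(e); e=e/l; r=q-a; t=r@e; k=r@np.array([-e[1],e[0]])
        for z in [(.002,.01),(.018,.026)]:
            m=w&(t>z[0])&(t<z[1])&(abs(k)<.005); print(n,i,z,m.sum(),np.median(P[m][:,2]).round(4) if m.any() else '',end=' | ')
        print()
if __name__=='__main__':
    st=monitor.observe(); print(st['position'],st['force'])
    p,d=optics.grab_frame('side'); cv2.imwrite('pics/side4.png',p[:,:,::-1]); check('side',cam('side'),p,d)
E
python3 strip.py
```

```text
[0.53245733 0.03607835 0.07475697] [-1.81557265  1.27282828  2.6796951 ]
side 0 (0.002, 0.01) 15 0.0115 | side 0 (0.018, 0.026) 15 0.0115 | 
side 1 (0.002, 0.01) 15 0.0122 | side 1 (0.018, 0.026) 15 0.012 | 
side 2 (0.002, 0.01) 14 0.0123 | side 2 (0.018, 0.026) 17 0.012 | 
side 3 (0.002, 0.01) 13 0.0125 | side 3 (0.018, 0.026) 13 0.012 | 
side 4 (0.002, 0.01) 13 0.0115 | side 4 (0.018, 0.026) 13 0.0116 | 
side 5 (0.002, 0.01) 14 0.012 | side 5 (0.018, 0.026) 8 0.0123 | 
side 6 (0.002, 0.01) 5 0.0119 | side 6 (0.018, 0.026) 4 0.0116 |
```

All plaques read flat. I lift and carry back.

Request:
apply_moves --linear '[[0,0,-0.1],[0,0,-0.3],[0,0,-0.55],[0,0,-0.8],[0,0,-1]]' --delta_rot '[[0,0,0],[0,0,0],[0,0,0],[0,0,0],[0,0,0]]'

```text
clock: 17.95
position: [0.5328, 0.0355, 0.1771]
tool_rot: [-3.141, 0.001, -2.952]
force: [0.1, -0.1, -0.2]
grip_width: 0.0172
finger_force: 68.5
```

Request:
apply_moves --linear '[[-0.03,-0.17,-0.05],[-0.05,-0.34,-0.1],[-0.08,-0.51,-0.15],[-0.11,-0.68,-0.15],[-0.14,-0.85,-0.15]]' --delta_rot '[[0,0,0],[0,0,0],[0,0,0],[0,0,0],[0,0,0]]'

```text
clock: 18.37
position: [0.5628, -0.046, 0.1909]
tool_rot: [-3.141, 0.001, -2.951]
force: [0.1, 0.1, -1.5]
grip_width: 0.0172
finger_force: 68.5
```

Request:
apply_moves --linear '[[-0.03,-0.17,0],[-0.05,-0.34,0],[-0.08,-0.51,0],[-0.11,-0.68,0],[-0.14,-0.85,0]]' --delta_rot '[[0,0,0],[0,0,0],[0,0,0],[0,0,0],[0,0,0]]'

```text
clock: 18.78
position: [0.5924, -0.1269, 0.1905]
tool_rot: [-3.141, 0.0, -2.951]
force: [0.2, 0.5, -0.8]
grip_width: 0.017
finger_force: 68.5
```

Request:
apply_moves --linear '[[-0.03,-0.17,0],[-0.05,-0.34,0],[-0.08,-0.51,0],[-0.11,-0.68,0],[-0.14,-0.85,0]]' --delta_rot '[[0,0,0],[0,0,0],[0,0,0],[0,0,0],[0,0,0]]'

```text
clock: 19.2
position: [0.6221, -0.2077, 0.1905]
tool_rot: [-3.141, -0.0, -2.951]
force: [-0.2, 0.8, -0.5]
grip_width: 0.0169
finger_force: 68.5
```

Request:
apply_moves --linear '[[-0.03,-0.2,0],[-0.06,-0.4,0],[-0.09,-0.6,0],[-0.12,-0.75,0],[-0.13,-0.83,0]]' --delta_rot '[[0,0,0],[0,0,0],[0,0,0],[0,0,0],[0,0,0]]'

```text
clock: 19.62
position: [0.6504, -0.2879, 0.1902]
tool_rot: [-3.14, -0.0, -2.953]
force: [0.6, -0.2, -0.5]
grip_width: 0.0173
finger_force: 68.5
```

Request:
apply_moves --linear '[[0,0,0],[0,0,0],[0,0,0],[0,0,0],[0,0,0]]' --delta_rot '[[0,0,0],[0,0,0],[0,0,0],[0,0,0],[0,0,0]]'

```text
clock: 20.03
position: [0.6507, -0.2845, 0.1901]
tool_rot: [3.141, 0.0, -2.95]
force: [0.6, -0.3, -0.6]
grip_width: 0.0173
finger_force: 68.5
```

```bash
python3 - <<'E'
from h import *
st=monitor.observe(); t=st['position']; print(t,st['tool_rot'],st['force'],rel([.6500,-.2857,.19]))
for n in ['scene','side']:
    p,d=optics.grab_frame(n); C=cam(n); P=cloud(C,d); pre=t-[0,0,.062]
    if n=='side': cv2.imwrite('pics/back.png',cv2.resize(p[200:420,240:460,::-1],(600,600),interpolation=cv2.INTER_CUBIC))
    r=np.hypot(P[...,0]-t[0],P[...,1]-t[1]); Q=P[(r<.03)&(P[...,2]>pre[2]-.02)&(P[...,2]<pre[2]+.06)]
    for lo,hi in [(-.01,.012),(.012,.036),(.038,.047)]:
        q=Q[(Q[:,2]-pre[2]>lo)&(Q[:,2]-pre[2]<hi)]
        if len(q): print(n,lo,len(q),'mid xy rel',((q.min(0)+q.max(0))/2-pre)[:2].round(4),'z',(q[:,2]-pre[2]).min().round(4),(q[:,2]-pre[2]).max().round(4))
E
```

```text
[ 0.65067999 -0.28454855  0.19009517] [ 3.14144577e+00  2.11642655e-04 -2.95004986e+00] [ 0.55752058 -0.34026963 -0.63112078] [ 0.009 -0.01   0.001]
scene -0.01 12 mid xy rel [-0.0047 -0.0052] z 0.0043 0.0116
scene 0.012 8 mid xy rel [-0.0008 -0.005 ] z 0.0148 0.0219
scene 0.038 74 mid xy rel [-0.0022 -0.0028] z 0.0386 0.047
side -0.01 30 mid xy rel [-0.006  -0.0022] z 0.0017 0.0118
side 0.012 29 mid xy rel [-0.0057 -0.0023] z 0.0125 0.0246
side 0.038 179 mid xy rel [-0.0043 -0.0007] z 0.0383 0.0469
```

View pics/back.png

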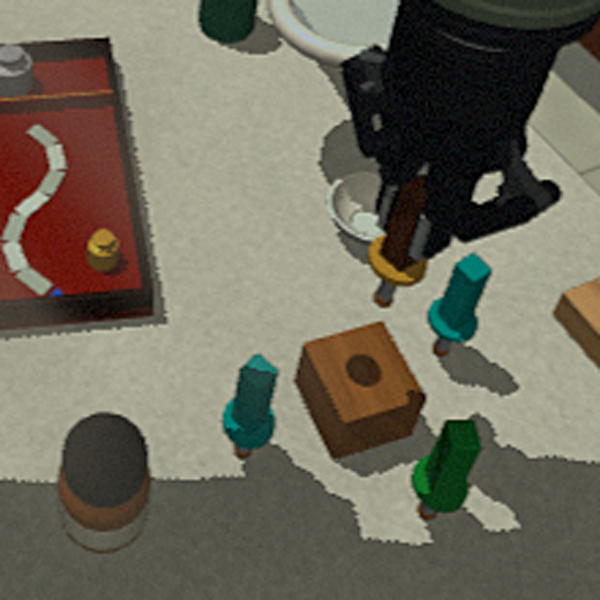

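The crop shows the stand free at (365,390) and the burnisher slightly tilted in the grip about the closing axis, with the tip at (383,297). I correct the tilt and re-measure.

Request:
apply_moves --linear '[[0,0,0],[0,0,0],[0,0,0],[0,0,0],[0,0,0]]' --delta_rot '[[0,-0.015,0],[0,-0.031,0],[0,-0.031,0],[0,-0.031,0],[0,-0.031,0]]'

```text
clock: 20.55
position: [0.6508, -0.2853, 0.19]
tool_rot: [3.142, 0.064, -2.951]
force: [-0.4, -0.1, -1.7]
grip_width: 0.0169
finger_force: 68.5
```

Request:
apply_moves --linear '[[0,0,0],[0,0,0],[0,0,0],[0,0,0],[0,0,0]]' --delta_rot '[[0,0,0],[0,0,0],[0,0,0],[0,0,0],[0,0,0]]'

```text
clock: 20.97
position: [0.6506, -0.2854, 0.1897]
tool_rot: [3.142, 0.065, -2.951]
force: [-0.0, -0.3, -1.5]
grip_width: 0.0169
finger_force: 68.5
```

```bash
cat > ball.py <<'E'
from h import *
st=monitor.observe(); t=st['position']; print(t,st['tool_rot'],st['force'])
pre=t-[0,0,.062]
for n in ['scene','side']:
    p,d=optics.grab_frame(n); C=cam(n); P=cloud(C,d)
    r=np.hypot(P[...,0]-t[0],P[...,1]-t[1]); Q=P[(r<.035)&(P[...,2]>pre[2]-.02)&(P[...,2]<pre[2]+.06)]
    for lo,hi in [(-.01,.012),(.012,.036),(.038,.047)]:
        q=Q[(Q[:,2]-pre[2]>lo)&(Q[:,2]-pre[2]<hi)]
        if len(q): print(n,lo,len(q),'abs',((q.min(0)+q.max(0))/2).round(4),'rel',((q.min(0)+q.max(0))/2-pre)[:2].round(4))
print(monitor.observe()['position'])
E
python3 ball.py; python3 - <<'E'
from h import *
for n in ['scene','side']:
    d=np.load(f'{n}3.npz')['d']; P=cloud(cam(n),d); Z=P[...,2]; r=np.hypot(P[...,0]-.65,P[...,1]+.2857)
    m=(r<.045)&(Z>.044)&(Z<.056); print(n,'stand',cv2.minAreaRect(P[m][:,:2].astype(np.float32)))
    p=np.load(f'{n}3.npz')['p'].astype(int).sum(-1)
E
```

```text
[ 0.65063551 -0.28539598  0.1897182 ] [ 3.14155434  0.06472168 -2.95092868] [-0.02650767 -0.26730021 -1.46560582]
scene -0.01 11 abs [ 0.6512 -0.2876  0.135 ] rel [ 0.0005 -0.0022]
scene 0.012 12 abs [ 0.6512 -0.288   0.1463] rel [ 0.0006 -0.0026]
scene 0.038 73 abs [ 0.6511 -0.2881  0.1704] rel [ 0.0004 -0.0027]
side -0.01 33 abs [ 0.6495 -0.2864  0.1339] rel [-0.0011 -0.001 ]
side 0.012 22 abs [ 0.648  -0.2868  0.1459] rel [-0.0026 -0.0014]
side 0.038 180 abs [ 0.6469 -0.286   0.1701] rel [-0.0037 -0.0006]
[ 0.65061984 -0.28543019  0.18981902]
scene stand ((0.6495382785797119, -0.286539763212204), (0.06398315727710724, 0.06332366913557053), 83.78575897216797)
side stand ((0.6493735909461975, -0.2857259213924408), (0.061197444796562195, 0.06162428855895996), 84.4052734375)
```

Request:
apply_moves --linear '[[0.005,0.01,0.15],[0.005,0.01,0.35],[0.005,0.01,0.55],[0.005,0.01,0.65],[0.005,0.01,0.7]]' --delta_rot '[[0,0,0],[0,0,0],[0,0,0],[0,0,0],[0,0,0]]'

```text
clock: 21.48
position: [0.6538, -0.2834, 0.1183]
tool_rot: [3.14, 0.063, -2.951]
force: [-0.4, 0.3, 0.4]
grip_width: 0.0172
finger_force: 68.5
```

```bash
python3 ball.py
```

```text
[ 0.6538138  -0.28340453  0.11828756] [ 3.14048413  0.06310861 -2.95102333] [-0.39841194  0.26272653  0.40231482]
scene -0.01 327 abs [ 0.6505 -0.2877  0.0572] rel [-0.0033 -0.0043]
scene 0.012 8 abs [ 0.653  -0.287   0.0721] rel [-0.0008 -0.0036]
scene 0.038 66 abs [ 0.6545 -0.2852  0.0988] rel [ 0.0007 -0.0018]
side -0.01 701 abs [ 0.6496 -0.2856  0.0573] rel [-0.0042 -0.0022]
side 0.012 12 abs [ 0.6518 -0.2855  0.0724] rel [-0.002  -0.0021]
side 0.038 146 abs [ 0.6496 -0.2841  0.0991] rel [-0.0042 -0.0007]
[ 0.65422408 -0.28366175  0.11953045]
```

```bash
python3 - <<'E'
from h import *
st=monitor.observe();print(st['position']); print(rel([.6503,-.2850,.1185],st),rel([.6503,-.2850,.0775],st))
E
```

```text
[ 0.65422408 -0.28366175  0.11953045]
[ 0.042 -0.006  0.008] [ 0.068 -0.006  0.417]
```

Request:
apply_moves --linear '[[0.042,-0.006,0],[0.042,-0.006,0],[0.045,-0.006,0.07],[0.05,-0.006,0.14],[0.054,-0.006,0.2]]' --delta_rot '[[0,0,0],[0,0,0],[0,0,0],[0,0,0],[0,0,0]]'

```text
clock: 22.0
position: [0.6504, -0.285, 0.099]
tool_rot: [3.142, 0.065, -2.951]
force: [1.3, 0.9, -1.6]
grip_width: 0.0171
finger_force: 68.5
```

Request:
apply_moves --linear '[[0.003,0,0.05],[0.006,0,0.1],[0.009,0,0.15],[0.013,0,0.2],[0.013,0,0.2]]' --delta_rot '[[0,0,0],[0,0,0],[0,0,0],[0,0,0],[0,0,0]]'

```text
clock: 22.42
position: [0.65, -0.2848, 0.0783]
tool_rot: [3.141, 0.064, -2.951]
force: [-1.0, -0.8, -1.3]
grip_width: 0.0168
finger_force: 68.5
```

```bash
python3 ball.py
```

```text
[ 0.64999954 -0.28484245  0.07828831] [ 3.14083249  0.06371539 -2.95100889] [-1.01462239 -0.81893456 -1.28858648]
scene -0.01 82 abs [ 0.657  -0.2933  0.0171] rel [ 0.007  -0.0085]
scene 0.012 332 abs [ 0.6503 -0.287   0.0402] rel [ 0.0003 -0.0022]
scene 0.038 68 abs [ 0.651  -0.2832  0.0588] rel [0.001  0.0016]
side -0.01 170 abs [ 0.6408 -0.2911  0.0172] rel [-0.0092 -0.0062]
side 0.012 706 abs [ 0.6481 -0.2858  0.0401] rel [-0.0019 -0.001 ]
side 0.038 138 abs [ 0.6457 -0.2856  0.0589] rel [-0.0043 -0.0008]
[ 0.65043264 -0.28506788  0.07941228]
```

Request:
apply_moves --linear '[[0.001,0,0.02],[0.003,0,0.04],[0.004,0,0.05],[0.004,0,0.06],[0.004,0,0.065]]' --delta_rot '[[0,0,0],[0,0,0],[0,0,0],[0,0,0],[0,0,0]]'

```text
clock: 22.93
position: [0.6505, -0.2851, 0.0729]
tool_rot: [3.142, 0.065, -2.951]
force: [0.2, -0.1, -0.9]
grip_width: 0.0166
finger_force: 68.5
```

Request:
apply_moves --linear '[[0,0,0],[0,0,0],[0,0,0],[0,0,0],[0,0,0]]' --delta_rot '[[0,0,0],[0,0,0],[0,0,0],[0,0,0],[0,0,0]]'

```text
clock: 23.35
position: [0.6505, -0.2851, 0.0731]
tool_rot: [-3.142, 0.065, -2.951]
force: [0.9, -0.2, -1.4]
grip_width: 0.0171
finger_force: 68.5
```

Request:
apply_moves --linear '[[0,0,0.005],[0,0,0.01],[0,0,0.015],[0,0,0.015],[0,0,0.015]]' --delta_rot '[[0,0,0],[0,0,0],[0,0,0],[0,0,0],[0,0,0]]'

```text
clock: 23.77
position: [0.6509, -0.2852, 0.0726]
tool_rot: [-3.141, 0.066, -2.951]
force: [-3.6, 1.4, 13.6]
grip_width: 0.0173
finger_force: 70.4
```

Request:
apply_moves --linear '[[0,0,0],[0,0,0],[0,0,0],[0,0,0],[0,0,0]]' --delta_rot '[[0,0,0],[0,0,0],[0,0,0],[0,0,0],[0,0,0]]' --gripper 0.2

```text
clock: 24.18
position: [0.6506, -0.2851, 0.0714]
tool_rot: [3.142, 0.065, -2.951]
force: [-1.2, 0.5, -1.0]
grip_width: 0.0514
finger_force: 0.0
```

Request:
apply_moves --linear '[[0,0,0],[0,0,0],[0,0,0],[0,0,0],[0,0,0]]' --delta_rot '[[0,0,0],[0,0,0],[0,0,0],[0,0,0],[0,0,0]]'

```text
clock: 24.6
position: [0.6506, -0.285, 0.0715]
tool_rot: [-3.142, 0.065, -2.951]
force: [-0.4, -0.0, 0.5]
grip_width: 0.0515
finger_force: 0.0
```

Request:
apply_moves --linear '[[0,0,-0.2],[0,0,-0.4],[0,0,-0.6],[0,0,-0.8],[0,0,-1]]' --delta_rot '[[0,0,0],[0,0,0],[0,0,0],[0,0,0],[0,0,0]]'

```text
clock: 25.02
position: [0.6441, -0.2863, 0.1723]
tool_rot: [-3.142, 0.065, -2.951]
force: [1.8, -0.9, -0.0]
grip_width: 0.0511
finger_force: 0.0
```

Request:
apply_moves --linear '[[0.2,0,-0.2],[0.4,0,-0.4],[0.6,0,-0.6],[0.8,0,-0.8],[1,0,-1]]' --delta_rot '[[0,0,0],[0,0,0],[0,0,0],[0,0,0],[0,0,0]]'

```text
clock: 25.43
position: [0.5388, -0.3065, 0.2656]
tool_rot: [-3.141, 0.065, -2.951]
force: [0.3, -0.2, 0.2]
grip_width: 0.0513
finger_force: 0.0
```

```bash
python3 - <<'E'
from h import *
from strip import check
st=monitor.observe(); print(st['position'],st['force'])
for n in ['scene','side']:
    p,d=optics.grab_frame(n); C=cam(n); P=cloud(C,d); Z=P[...,2]; r=np.hypot(P[...,0]-.65,P[...,1]+.286)
    t=P[(r<.03)&(Z>.105)&(Z<.135)]; b=P[(r<.03)&(Z>.062)&(Z<.08)]; c=P[(r<.03)&(Z>.0515)&(Z<.062)]
    print(n,'top',len(t),t.mean(0).round(4),'lowhandle',((b.min(0)+b.max(0))/2).round(4),'collar',len(c),((c.min(0)+c.max(0))/2).round(4),np.percentile(c[:,2],[50,90]).round(4))
    Q=P[(Z>.137)&(Z<.162)&(P[...,0]>.6)&(P[...,0]<.9)&(abs(P[...,1]-.1)<.25)]; print('head min',Q.min(0).round(3))
    if n=='side': check(n,C,p,d)
    cv2.imwrite(f'pics/{n}5.png',p[:,:,::-1])
a,b=cv2.imread('pics/scene5.png'),cv2.imread('pics/side5.png'); cv2.imwrite('pics/fin.png',cv2.hconcat([a[120:390,130:420],b[150:420,190:480]]))
E
```

```text
[ 0.53876593 -0.3064915   0.26558883] [ 0.27554236 -0.24993066  0.19527554]
scene top 60 [ 0.6505 -0.2879  0.1134] lowhandle [ 0.651  -0.2869  0.0707] collar 117 [ 0.6525 -0.2859  0.0564] [0.0536 0.0574]
head min [ 0.702 -0.126  0.137]
side top 130 [ 0.6478 -0.2868  0.1125] lowhandle [ 0.6487 -0.2868  0.071 ] collar 157 [ 0.6503 -0.2888  0.0566] [0.054  0.0588]
head min [ 0.764 -0.125  0.14 ]
side 0 (0.002, 0.01) 16 0.0114 | side 0 (0.018, 0.026) 16 0.0124 | 
side 1 (0.002, 0.01) 16 0.0117 | side 1 (0.018, 0.026) 15 0.0124 | 
side 2 (0.002, 0.01) 15 0.0119 | side 2 (0.018, 0.026) 13 0.0129 | 
side 3 (0.002, 0.01) 14 0.0124 | side 3 (0.018, 0.026) 14 0.0116 | 
side 4 (0.002, 0.01) 13 0.0119 | side 4 (0.018, 0.026) 14 0.0122 | 
side 5 (0.002, 0.01) 12 0.0116 | side 5 (0.018, 0.026) 9 0.0122 | 
side 6 (0.002, 0.01) 10 0.0114 | side 6 (0.018, 0.026) 8 0.0121 |
```

View pics/fin.png

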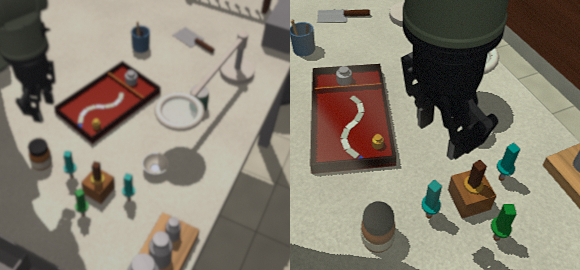

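The picture shows the burnisher upright and seated at (97,180) left and (477,185) right. Its top is at z = 0.113 m, as at the start. The strip is flat, the magnifier is aside at (180,110), and the robot is clear of everything.

```bash
python3 -c "
from workcell import workorder; print(workorder.job_done())"
```

```text
the job is handed in; nothing more can be done
None
```

I handed the job in at about 25 s: the magnifier is aside, all seven plaques measured flat after one unbroken stroke, the burnisher is back upright and fully down in its stand, and the final pictures show nothing else disturbed. The judge returned no verdict.

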